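# Read the amber bottle's label with the hand scanner

### The job

Take the hand scanner up out of its cradle and aim its window at the label of the amber bottle standing on the white riser: hold it level in the air in front of the label, the window looking straight at the middle of the label from about 8 cm away. Finish while still holding it there, steady and clear of everything; leave the bottle, the two pots beside it and the things on the worktop undisturbed.

Things in the scene. Friction and masses are not known exactly. Their poses are not given: they have to be found in the camera images.
- scanner_head (a point): hand scanner (loose, 0.24 kg), standing upright in the cradle: black pistol grip (foot 38 x 31 mm) under a white flat-sided head 110 long (x), 40 wide (y), 36 high. This point: mid-width, half-way up the head; grasp here across the 40 mm, from above. Head's top 18 above, foot's underside 118 below, head's back end 48 behind, nose from 56 ahead. x points the way it looks, z up
- window (a point): middle of the scanner's dark red window on the front of its black nose (54 mm wide, 42 high, 22 long), 79 mm ahead (along x) of the head point at the same height; the scanner looks along this frame's +x, z is up
- cradle: scanner cradle: fixed grey round foot 104 mm across with an upright rectangular socket (walls up to 58 mm above the worktop, inside 41 x 34 mm, floor at 12 mm) in which the scanner's foot stands loosely; lift it straight up by 50 mm or more. Origin on the worktop under its middle; its x is the way the scanner looks
- riser: fixed white riser on the worktop: board 110 mm deep (x) and 340 mm wide (y), its top 160 mm above the worktop, on two side panels; three containers stand on it in a row, in any order. Origin on the worktop under its middle; its front looks along its -x, toward the robot
- label (a point): middle of the paper label on the front of the amber bottle (loose; brown glass, black cap, green band, 48 mm across, 100 mm tall, standing on the riser): on the glass, 29 mm above the bottle's underside, 24 mm in front of the bottle's axis. The label looks along this frame's -x, roughly toward the robot; z is up
- bottle: the same amber bottle; origin in the middle of its underside, label on its -x side. Do not disturb
- pot_blue: white storage pot with a blue band, 68 mm across, 90 mm tall, loose, on the riser; origin in the middle of its underside. Do not disturb
- pot_plain: plain white storage pot, 68 mm across, 110 mm tall, loose, on the riser; origin in the middle of its underside. Do not disturb
- mortar: white porcelain mortar, 114 mm across, 62 mm high, loose on the worktop on the left; origin in the middle of its underside. Do not disturb
- blue_lid_jar: white ointment jar with blue lid, 50 mm across, 46 mm high, loose on the worktop on the right; origin in the middle of its underside. Do not disturb
- label_roll: roll of labels lying flat, 70 mm across, 36 mm high, loose on the worktop on the right; origin in the middle of its underside. Do not disturb
Things that resemble listed ones, but are neither listed nor needed, are in the scene too. Leave any purple look-alike of the pot_plain alone.

How it is judged:
By the outcome, as a careful person would: the job done as asked, in the order asked, and still so for the second after the job is handed in, while the arm keeps its last pose, push and grip.
It also fails if it takes over 32 s, if anything falls off the work surface, if the arm or the gripper's body presses on something with over 40 N, if the wrist force passes 120 N, or if a joint passes its speed limit or range.

### The arm

A 6-joint arm with a two-finger parallel gripper is mounted at the origin on a cart in front of the work surface, level with it; the furniture and walls round the work are solid. World frame = base frame: x ahead of the robot, y to its left, z up, the work surface at z = 0. Lengths are in m, angles in degrees, forces in N, time in s.
With the tool pointing down it reaches from about 0.275 to 0.725 m from the base axis. Payload 5.6 kg.
Tool frame: the origin (TCP) lies midway between the tips of the shut fingers; the grasp point (between the pads) lies manip.pinch_z behind it (manip.pinch_z is the distance from the TCP to the grasp point, in m); z points along the fingers, y is the direction in which the jaws open and shut (so a half turn about z gives the same grasp; the last joint's range is limited). The gripper opens to 85 mm and grips with 20 to 120 N. Pads are 22 mm wide; open, the fingers measure 114 mm over their backs; the gripper's body (76 mm by 85 mm) begins 54 mm behind the grasp point. The pads swing forward as they close: fully open they stand 13 mm farther back than shut.
Start: joints at [81.108, 14.616, 6.199, 0, -81.583, -16.306], TCP at [0.234, 0.498, 0.195] pointing down, gripper open.
Joint ranges: [-168.99, 168.99], [-69.2, 112.95], [-62.41, 85.93], [-164.36, 98.24], [-168.68, -3.75], [-174.98, 174.98]. Speed limits (degrees/s): [147.25, 147.25, 180, 180, 180, 180].

### API

Orientations are given as [roll, pitch, yaw] about the fixed x, y, z axes, in that order (R = Rz(yaw) Ry(pitch) Rx(roll)).
In Python, from workcell import manip gives the robot as it stands.
- The arm moves only by the tool play_rows, never from a script. Its argument "motion" is a list of rows, each a list of 7 numbers: the turn, a rotation vector about the tool's x, y, z scaled (see below), then the shift along the tool's x, y, z scaled (see below), then the gripper command: -1 is shut, 1 is fully open, values between are in proportion. In form: [[rx, ry, rz, dx, dy, dz, hand], ...]. A call has 1 to 12 rows; each row is the pose to reach, as a shift and turn from the pose commanded when the call began, along the tool's axes at that moment, turning the shorter way round; what a row does not reach only later rows make up. The controller multiplies each number of a shift by 0.08 m and each number of a turn by 360 degrees. A row lasts 1/12 s, in which the tool goes at most 41.7 mm and 7.16 degrees, less where a joint would pass 70% of its speed; a pose out of reach is approached as far as the arm can. A call with a number of a shift or a turn outside -1 to 1 is refused whole. A call with a gripper value outside its range is refused whole. The fingers move at their own pace and stop on an object; "force" is the grip in N (left out, the last holds). Time passes only in rows, so rows that repeat a pose let the fingers close. It gives the time, the measured TCP pose, the force and the opening at its end, in the units of the state.
- manip.get_obs(): the state, without advancing time (a new reading comes with each control period).
- manip.get_image(name): name is "side" or "top"; returns the picture (420x560x3 uint8, blue, green, red); there is no depth.
- manip.camera_model(name): a dict with "fovy" (degrees; the focal length in pixels is half the picture's height over the tangent of half this angle, whatever the lens; pixels are square), "cx", "cy" (the principal point, pixels), "k1" (the pictures are not rectified: a ray, as slopes to the right and down, at radius r is drawn at 1 + k1 r^2 times it, then the intrinsics apply), "origin" and "attitude" of the camera in the world. Camera axes: x right, y down, z forward; pixel columns grow to the right and rows downward; lengths in m; the calibration is good to about 2 mm. A picture is of the moment at which its call begins. camera_model takes no time and is no camera call.
- manip.hand_in(): hands the job in, once; it reports no verdict.
The state is a dict: "t": time; "joint_pos": joint angles; "qvel": joint speeds; "tau": joint torques, N m; "eef_pos": TCP position; "orientation": TCP orientation; "force": force on the tool from outside, world axes, zero at the start; "torque": the same for the moment, N m; "finger_gap": finger opening in m.
Only numpy, scipy, OpenCV 4.12 (cv2) and the standard library are available. Lean on these libraries where they do the work, as an engineer would, in place of code of your own. Each camera call takes 0.05 s, during which the arm holds its last target. There are 200 camera calls.

## Working session

There is one attempt and no reset: what is moved stays moved. The work goes in short steps, Python scripts to look and compute and a tool call to move; the robot and the scene stay as the last step left them, time stands still between calls to the robot, and variables do not carry over. Pictures are saved under pics/ and viewed, about 8 in all and at most 12, crops included, and the job is handed in when it is done.

Besides the shell and the picture viewer there is one more tool, called as a command line: name --pt "numbers of a row" for each row, then --argument value for the rest. play_rows: Moves the arm, as the interface text tells. Shifts and turns lie within -1 to 1; 1 stands for 0.08 m of shift or 360 degrees of turn. Its arguments: {"type":"object","properties":{"motion":{"type":"array"},"force":{"type":"number"}},"required":["motion"]}

```bash
mkdir -p pics; ls; cat > h.py <<'E'
import numpy as np, cv2
from workcell import manip
from scipy.spatial.transform import Rotation as R
E
python3 - <<'E'
from h import *
for n in ("side","top"):
    cv2.imwrite(f"pics/{n}0.png",manip.get_image(n)); print(manip.camera_model(n))
print(manip.get_obs(), manip.pinch_z)
E
```

```text
pics
{'fovy': 51.21467996254569, 'cx': 279.00996635093605, 'cy': 205.55684582312594, 'k1': -0.05765706700622883, 'origin': array([-0.02804873, -1.20777657,  0.73737542]), 'attitude': array([-115.48588968,    1.38669798,  -27.78957832])}
{'fovy': 49.68400211241778, 'cx': 281.6385593940211, 'cy': 217.26608284107874, 'k1': -0.02648459349970084, 'origin': array([-0.1977899 , -0.44172686,  1.71790745]), 'attitude': array([-151.71229148,   -0.3464017 ,  -63.68393814])}
{'t': 0.1, 'joint_pos': array([ 8.11091261e+01,  1.46490190e+01,  6.13808996e+00, -2.13317602e-02,
       -8.15840122e+01, -1.63067963e+01]), 'qvel': array([ 0.10004044, -0.07798075,  0.14863555,  0.08661888,  0.02146349,
       -0.01662289]), 'tau': array([-2.40944311e-03, -3.87603092e+01,  2.38474935e+01,  5.37790373e+00,
       -3.77084099e-03, -2.81207015e-06]), 'eef_pos': array([0.23391108, 0.49722337, 0.19389979]), 'orientation': array([ 1.79902954e+02, -6.40964307e-03, -2.52008044e+01]), 'force': array([ 0.11704188, -0.21351535, -0.11654158]), 'torque': array([ 0.03676808, -0.01494761, -0.00559272]), 'finger_gap': 0.08558033389785971} 0.0187
```

View pics/side0.png

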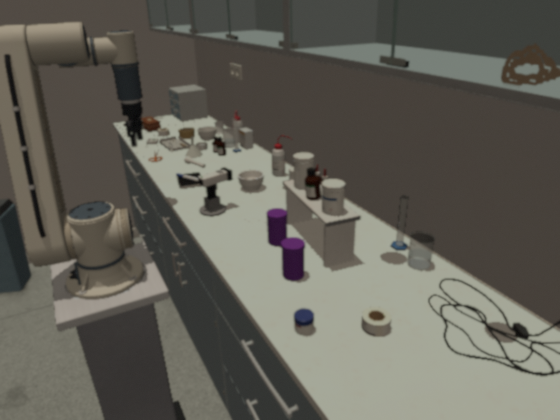

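View pics/top0.png

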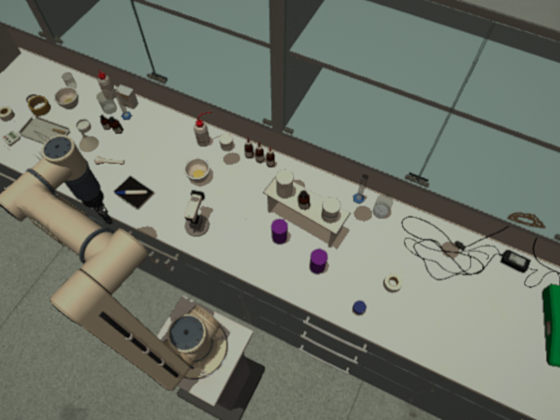

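Side view: the scanner stands in its cradle at about (212,195). The amber bottle is on the riser at (313,185), between the plain pot (303,168) and the blue-band pot (333,195). Two purple pots stand in front of it at (277,227) and (293,258). In the top view the look-alike bottles stand on the worktop at (248–270,152), and the one on the riser is at (304,199). I'll crop in to check.

```bash
python3 - <<'E'
from h import *
s=cv2.imread("pics/side0.png");t=cv2.imread("pics/top0.png")
def crop(im,x,y,w,h,k): return cv2.resize(im[y:y+h,x:x+w],None,fx=k,fy=k,interpolation=cv2.INTER_CUBIC)
cv2.imwrite("pics/c_side.png",cv2.convertScaleAbs(crop(s,190,145,180,135,4.4),alpha=1.3))
cv2.imwrite("pics/c_top.png",cv2.convertScaleAbs(crop(t,175,155,190,125,4.2),alpha=1.3))
E
```

```text
(no output)
```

View pics/c_side.png

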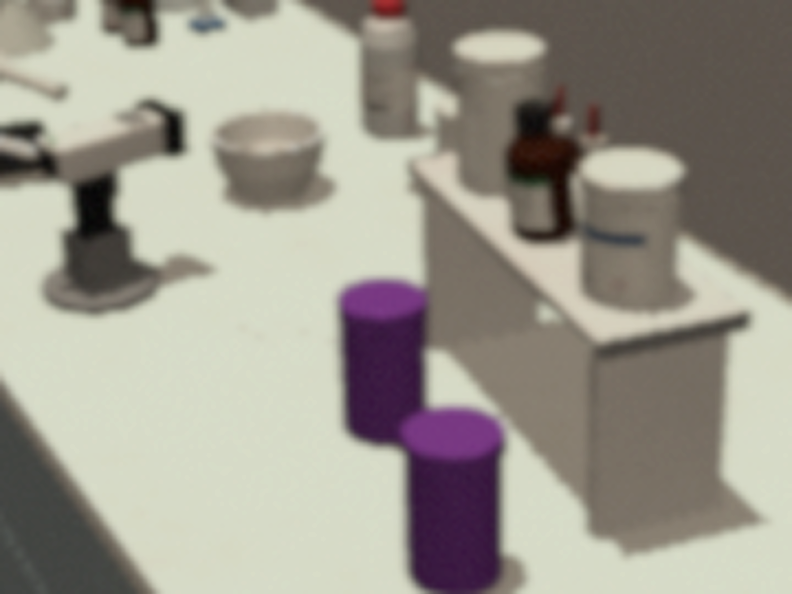

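View pics/c_top.png

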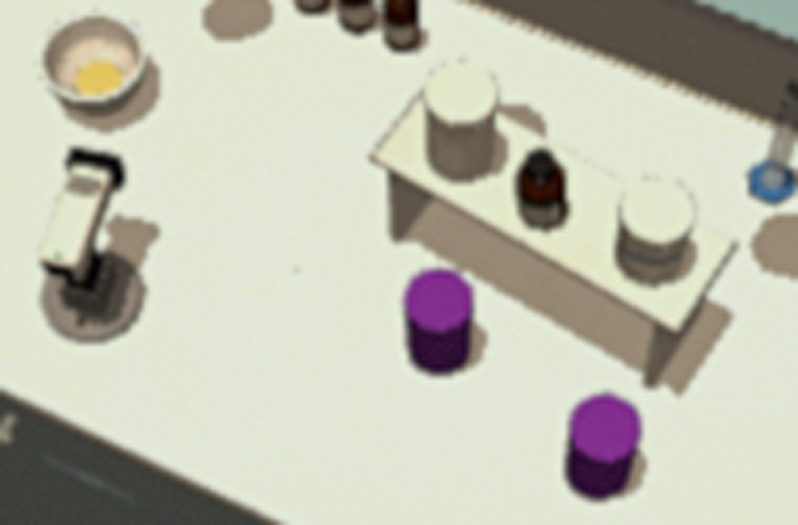

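The crops confirm the target: the amber bottle with the green-banded label is on the riser between the white pots. The scanner's nose is at side crop (170,125) and its head back end at (45,155). I'll fit poses from the corner pixels.

```bash
cat >> h.py <<'E'
from scipy.optimize import least_squares
C={n:manip.camera_model(n) for n in("side","top")}
def proj(n,P):
    c=C[n];P=np.atleast_2d(P)
    q=R.from_euler('xyz',c["attitude"],degrees=True).inv().apply(P-c["origin"])
    s=q[:,:2]/q[:,2:];s=s*(1+c["k1"]*(s**2).sum(1,keepdims=True))
    return s*210/np.tan(np.radians(c["fovy"]/2))+[c["cx"],c["cy"]]
def ray(n,p):
    f=lambda v:(proj(n,C[n]["origin"]+R.from_euler('xyz',C[n]["attitude"],degrees=True).apply([v[0],v[1],1]))-p).ravel()
    v=least_squares(f,[0,0]).x
    return R.from_euler('xyz',C[n]["attitude"],degrees=True).apply([v[0],v[1],1])
def onz(n,p,z):
    d=ray(n,p);o=C[n]["origin"];return o+d*(z-o[2])/d[2]
def ps(u,v):return np.array([190+(u+.5)/4.4-.5,145+(v+.5)/4.4-.5])
def pt(u,v):return np.array([175+(u+.5)/4.2-.5,155+(v+.5)/4.2-.5])
def pose(q,P):
    return R.from_euler('z',q[2]).apply(P)+[q[0],q[1],0]
def fit(obs,q0):
    f=lambda q:np.concatenate([(proj(n,pose(q,np.array(P)))[0]-p) for n,P,p in obs])
    r=least_squares(f,q0,loss='soft_l1');return r.x,r.fun.reshape(-1,2)
E
cat > m.py <<'E'
from h import *
np.set_printoptions(precision=4,suppress=True)
hx,hy=.055,.17
ob=[("top",(-hx,hy,.16),pt(372,157)),("top",(hx,hy,.16),pt(418,97)),("top",(hx,-hy,.16),pt(738,245)),("top",(-hx,-hy,.16),pt(680,330)),
("side",(-hx,hy,.16),ps(412,166)),("side",(-hx,-hy,.16),ps(600,345)),("side",(hx,-hy,.16),ps(748,315))]
q,r=fit(ob,[.6,-.1,0]);print("riser",q[:2],np.degrees(q[2]),"\n",r)
print("cradle disc",onz("top",pt(93,291),.004),onz("side",ps(101,280),.004))
# scanner head corners
zt=.148
for p in [(42,256),(80,272),(72,165),(112,178),(70,150),(122,163)]: print("head top",p,onz("top",pt(*p),zt))
for p in [(55,155),(165,105),(180,105),(150,103)]: print("head side",p,onz("side",ps(*p),zt))
print("bottle cap",onz("top",pt(541,153),.26),onz("side",ps(535,103),.26))
print("bottle base",onz("side",ps(541,232),.16),onz("top",pt(545,212),.16))
for nm,z,a,b in[("plain",.27,(461,92),(500,48)),("blue",.25,(656,211),(632,168))]:
    print(nm,onz("top",pt(*a),z),onz("side",ps(*b),z))
for nm,z,a,b in[("pur1",.11,(439,301),(383,301)),("pur2",.11,(605,428),(452,435))]:
    print(nm,onz("top",pt(*a),z),onz("side",ps(*b),z))
print("purple bases",onz("side",ps(383,438),0),onz("side",ps(453,590),0))
print("mortar",onz("top",pt(97,60),.06),onz("side",ps(268,135),.06))
E
python3 m.py
```

```text
riser [ 0.6598 -0.1358] -6.647202636927691 
 [[-0.472   0.6034]
 [ 3.5694 -4.2345]
 [-0.1557  0.1227]
 [-0.2267  0.961 ]
 [-1.3276 -1.1853]
 [ 0.2041  0.0069]
 [ 0.6306 -0.3444]]
cradle disc [0.4436 0.2669 0.004 ] [0.4405 0.2723 0.004 ]
head top (42, 256) [0.4001 0.2695 0.148 ]
head top (80, 272) [0.4014 0.2287 0.148 ]
head top (72, 165) [0.4978 0.2969 0.148 ]
head top (112, 178) [0.5024 0.2549 0.148 ]
head top (70, 150) [0.5114 0.3076 0.148 ]
head top (122, 163) [0.5212 0.255  0.148 ]
head side (55, 155) [0.3973 0.2263 0.148 ]
head side (165, 105) [0.5186 0.2875 0.148 ]
head side (180, 105) [0.5299 0.2806 0.148 ]
head side (150, 103) [0.5091 0.2992 0.148 ]
bottle cap [ 0.6467 -0.1255  0.26  ] [ 0.6391 -0.1295  0.26  ]
bottle base [ 0.6445 -0.1302  0.16  ] [ 0.6472 -0.1348  0.16  ]
plain [ 0.6672 -0.0353  0.27  ] [ 0.6634 -0.0407  0.27  ]
blue [ 0.6434 -0.2404  0.25  ] [ 0.6441 -0.2425  0.25  ]
pur1 [ 0.5412 -0.076   0.11  ] [ 0.5398 -0.0815  0.11  ]
pur2 [ 0.4919 -0.2705  0.11  ] [ 0.489  -0.2746  0.11  ]
purple bases [ 0.5327 -0.0888  0.    ] [ 0.4818 -0.2864  0.    ]
mortar [0.6583 0.3827 0.06  ] [0.655  0.3817 0.06  ]
```

```bash
cat > ov.py <<'E'
from h import *
import sys
def box(x0,x1,y0,y1,z0,z1):
    c=[(x,y,z) for x in(x0,x1) for y in(y0,y1) for z in(z0,z1)]
    return [(c[i],c[j]) for i in range(8) for j in range(i+1,8) if sum(a!=b for a,b in zip(c[i],c[j]))==1]
def draw(im,n,x,y,w,h,k,items):
    o=cv2.resize(im[y:y+h,x:x+w],None,fx=k,fy=k,interpolation=cv2.INTER_CUBIC)
    o=cv2.convertScaleAbs(o,alpha=1.4)
    for f,segs,col in items:
        for a,b in segs:
            P=(proj(n,f(np.array([a,b],float)))-[x,y]+.5)*k
            cv2.line(o,*[tuple(int(round(v)) for v in p) for p in P],col,1,cv2.LINE_AA)
    return o
def circ(r,z,n=24):
    t=np.linspace(0,2*np.pi,n+1);p=np.c_[r*np.cos(t),r*np.sin(t),0*t+z];return list(zip(p[:-1],p[1:]))
SC=box(-.048,.062,-.02,.02,-.018,.018)+box(.056,.079,-.027,.027,-.021,.021)
E
python3 - <<'E'
from ov import *
s=np.mean([manip.get_image("side") for _ in range(3)],0).astype(np.uint8);t=np.mean([manip.get_image("top") for _ in range(3)],0).astype(np.uint8)
cv2.imwrite("pics/s1.png",s);cv2.imwrite("pics/t1.png",t)
h=lambda P:R.from_euler('z',15,degrees=True).apply(P)+[.446,.2625,.13]
c=lambda P:P+[.443,.2685,0]
b=lambda P:P+[.644,-.130,.16]
it=[(h,SC,(0,0,255)),(c,circ(.052,.004),(255,0,0))]
ib=[(b,circ(.024,0),(0,0,255)),(b,circ(.024,.06),(0,0,255)),(b,circ(.009,.1),(255,0,0))]
A=draw(t,"top",180,182,40,60,9,it);B=draw(s,"side",185,160,50,60,8,it)
D=draw(t,"top",288,185,36,30,10,ib);E=draw(s,"side",295,160,36,42,10,ib)
H=540
pad=lambda i:cv2.copyMakeBorder(i[:H,:400],0,max(0,H-i.shape[0]),0,400-min(400,i.shape[1]),cv2.BORDER_CONSTANT)
cv2.imwrite("pics/ov1.png",np.hstack([pad(A),pad(B)]));cv2.imwrite("pics/ov2.png",np.hstack([pad(D),pad(E)]))
E
```

```text
(no output)
```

View pics/ov1.png

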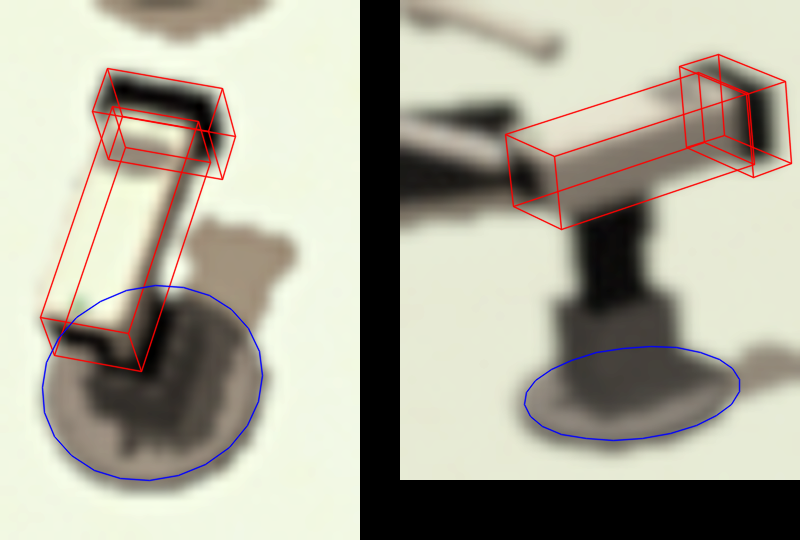

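View pics/ov2.png

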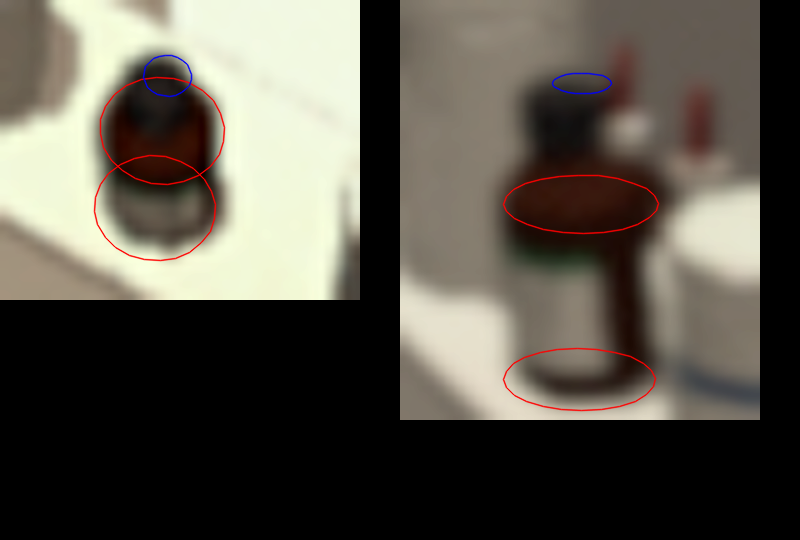

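The overlay roughly matches the scanner, which should move about 3 mm toward -x. The label's right edge shows at side panel x≈605. Next I'll take intensity profiles across the label to get its yaw.

```bash
python3 - <<'E'
from h import *
np.set_printoptions(precision=1,suppress=True,linewidth=180)
A={n:np.mean([manip.get_image(n).astype(float) for _ in range(8)],0) for n in("top","side")}
np.savez("avg.npz",**A)
for n in A: cv2.imwrite(f"pics/{n}_avg.png",A[n].round().astype(np.uint8))
t=A["top"].mean(2);s=A["side"].mean(2)
print("top cols 294-314");print(np.arange(294,314))
for r in range(190,212):print(r,t[r,294:314].round().astype(int))
print("side cols 302-324");print(np.arange(302,324))
for r in range(166,200,2):print(r,s[r,302:324].round().astype(int))
print(manip.get_obs()["t"])
E
```

```text
top cols 294-314
[294 295 296 297 298 299 300 301 302 303 304 305 306 307 308 309 310 311 312 313]
190 [ 95 111 156 170 170 169 158 143 112  91  96 120 150 167 168 163 165 166 169 171]
191 [ 95 111 156 170 172 163 122  81  50  35  39  65 113 159 171 170 164 161 165 170]
192 [ 95 113 157 171 170 149  91  38  21  19  20  28  74 138 167 173 170 167 166 168]
193 [101 129 162 171 158 115  57  24  22  23  22  20  36  89 140 167 172 171 170 168]
194 [112 152 171 167 132  74  28  18  23  25  23  20  15  38  90 143 168 172 171 170]
195 [129 162 172 156 101  42  13  13  20  23  22  18  13  16  45 106 159 172 171 170]
196 [156 170 168 135  74  23   8   8  12  19  18  11  10   9  22  84 155 172 171 170]
197 [170 172 165 119  56  17  11  10  14  19  15  11  12  11  14  78 154 171 171 170]
198 [170 172 164 115  53  17  13  15  19  18  14  15  16  15  14  77 154 172 171 170]
199 [170 171 165 117  54  17  15  17  18  16  15  17  18  17  13  77 155 172 171 170]
200 [169 171 166 126  63  19  13  17  18  18  18  18  19  14  10  77 156 173 171 170]
201 [169 171 168 139  75  22  11  14  17  17  16  17  1
[... 1768 characters left out ...]
3  12  11  12  18  45  75  99 122 141]
186 [ 88  86  78  66  56  50  45  41  39  40  42  42  35  21  14  12  28  69 104 111  98  97]
188 [ 93  90  84  76  73  74  75  75  76  81  84  81  66  41  19  13  24  61  96 108  97  82]
190 [142 138 125 102  82  75  77  78  82  88  91  88  73  48  24  12  18  46  79  96  94  82]
192 [157 156 149 128  98  79  78  79  83  88  91  89  76  52  28  14  15  40  72  92  92  81]
194 [157 156 150 132 102  81  78  81  85  89  92  91  82  62  34  15  14  31  60  82  85  78]
196 [156 155 150 132 100  69  61  68  74  78  80  81  76  60  35  16  14  27  47  64  67  62]
198 [151 154 153 147 129 102  71  46  32  30  30  29  28  27  27  35  50  67  78  79  71  60]
1.2
```

```bash
python3 - <<'E'
from h import *
np.set_printoptions(precision=3,suppress=True,linewidth=160)
A=np.load("avg.npz")
def prof(im,r0,r1,c0,c1):return im.mean(2)[r0:r1,c0:c1].mean(0)
from scipy.ndimage import gaussian_filter1d
def model(q,c0,c1,rad):
    u0,psi,a,b,bgl,bgr,dk,sg=q
    x=np.arange(c0-3,c1+3,.05);s=(x-u0)/rad
    lab=a+b*s
    sm=lambda e:1/(1+np.exp(-(x-e)/.05))
    e=u0+rad*np.sin(psi)
    y=bgl+(lab-bgl)*sm(u0-rad)+(dk-lab)*sm(e)+(bgr-dk)*sm(u0+rad)
    y=gaussian_filter1d(y,sg/.05)
    return np.interp(np.arange(c0,c1),x,y)
for n,r0,r1,c0,c1,u0,rad,az in[("top",204,206,295,313,304,6.15,200.3),("top",205,207,295,313,304,6.15,200.3),("side",188,190,303,320,312,7.6,238),("side",190,193,303,320,312,7.6,238),("side",193,196,303,320,312,7.6,238)]:
    p=prof(A[n],r0,r1,c0,c1)
    for fr in (False,True):
        f=lambda q:model(q,c0,c1,q[8] if fr else rad)-p
        q0=[u0,.5,60,0,p[0],p[-1],12,.8]+([rad] if fr else [])
        r=least_squares(f,q0,x_scale=[1,.2,10,10,10,10,10,.3]+([1] if fr else []),bounds=([-np.inf]*6+[5,.3]+([4] if fr else []),[np.inf]*6+[25,2]+([10] if fr else [])))
        print(n,r0,fr,r.x,"rms",np.sqrt(np.mean(r.fun**2)),"edge az",az+np.degrees(r.x[1]))
E
```

```text
top 204 False [303.908   0.763  50.074  -2.243 174.06  175.01   25.      0.75 ] rms 5.603718871908141 edge az 243.9938644732776Traceback (most recent call last):
  File "<stdin>", line 20, in <module>
    return func(*args, **kwargs)
    vector_fun = VectorFunction(
        fun_wrapped,
    ...<6 lines>...
        workers=workers
    )
    self._update_fun()
    ~~~~~~~~~~~~~~~~^^
    self.f = self.fun_wrapped(xp_copy(self.x))
             ~~~~~~~~~~~~~~~~^^^^^^^^^^^^^^^^^
    return np.atleast_1d(self.fun(x))
                         ~~~~~~~~^^^
    return self.f(x, *self.args, **self.kwargs)
           ~~~~~~^^^^^^^^^^^^^^^^^^^^^^^^^^^^^^
  File "<stdin>", line 18, in <lambda>
  File "<stdin>", line 7, in model
ValueError: too many values to unpack (expected 8)
```

```bash
cat >> h.py <<'E'
def goto(p,yaw):
    o=manip.get_obs();T=R.from_euler('xyz',o["orientation"],degrees=True)
    G=R.from_euler('xyz',[180,0,yaw],degrees=True)
    print("t",o["t"],"at",o["eef_pos"].round(4),o["orientation"].round(2),"gap",round(o["finger_gap"],4),"F",o["force"].round(1))
    print("shift/.08",(T.inv().apply(np.array(p)-o["eef_pos"])/.08).round(3),"turn/360",(np.degrees((T.inv()*G).as_rotvec())/360).round(4))
E
python3 -c "
from h import *
goto([.443,.265,.20],15)"
```

```text
t 1.2 at [0.2341 0.4977 0.1947] [180.    0.  -25.2] gap 0.0853 F [ 0.8 -0.1 -0.4]
shift/.08 [ 3.601  1.52  -0.067] turn/360 [-0.      0.     -0.1117]
```

play_rows --pt "0 0 -0.02 0.5 0.2 -0.1 1" --pt "0 0 -0.04 1 0.4 -0.2 1" --pt "0 0 -0.04 1 0.4 -0.2 1"

```text
t: 1.45
eef_pos: [0.2957, 0.4322, 0.2125]
orientation: [-179.9, -0.1, -10.5]
force: [0.1, 0.4, -0.6]
finger_gap: 0.0853
```

```bash
python3 -c "
from h import *
goto([.443,.265,.20],15)"
```

```text
t 1.45 at [0.2957 0.4322 0.2125] [-1.7991e+02 -1.1000e-01 -1.0480e+01] gap 0.0853 F [ 0.1  0.4 -0.6]
shift/.08 [2.191 1.72  0.158] turn/360 [-0.0002 -0.0004 -0.0708]
```

play_rows --pt "0 0 -0.018 0.4 0.4 0 1" --pt "0 0 -0.036 0.8 0.8 0 1" --pt "0 0 -0.036 1 1 0 1" --pt "0 0 -0.036 1 1 0 1"

```text
t: 1.78
eef_pos: [0.3586, 0.3375, 0.2114]
orientation: [180.0, -0.1, 1.9]
force: [0.1, -0.3, -0.0]
finger_gap: 0.085
```

```bash
python3 -c "
from h import *
goto([.443,.265,.20],15)"
```

```text
t 1.7833 at [0.3586 0.3375 0.2114] [ 1.7999e+02 -6.0000e-02  1.9500e+00] gap 0.085 F [ 0.1 -0.3 -0. ]
shift/.08 [1.023 0.941 0.144] turn/360 [ 0.0001 -0.0002 -0.0363]
```

play_rows --pt "0 0 -0.018 0.4 0.4 0 1" --pt "0 0 -0.036 0.8 0.8 0.1 1" --pt "0 0 -0.036 1 0.94 0.14 1" --pt "0 0 -0.036 1 0.94 0.14 1" --pt "0 0 -0.036 1 0.94 0.14 1" --pt "0 0 -0.036 1 0.94 0.14 1"

```text
t: 2.28
eef_pos: [0.4392, 0.269, 0.1994]
orientation: [-180.0, 0.0, 15.0]
force: [-0.0, 0.2, 0.4]
finger_gap: 0.0855
```

```bash
python3 - <<'E'
from ov import *
goto([.443,.265,.111],15)
s=manip.get_image("side");t=manip.get_image("top")
h=lambda P:R.from_euler('z',15,degrees=True).apply(P)+[.443,.265,.13]
o=manip.get_obs();T=R.from_euler('xyz',o["orientation"],degrees=True)
g=lambda P:T.apply(P)+o["eef_pos"]
fing=box(-.011,.011,-.057,-.0425,-.073,-.013)+box(-.011,.011,.0425,.057,-.073,-.013)
it=[(h,SC,(0,0,255)),(g,fing,(0,200,0))]
A=draw(t,"top",175,172,55,65,7,it);B=draw(s,"side",185,145,57,65,7,it)
cv2.imwrite("pics/ov3.png",np.hstack([A,B]))
E
```

```text
t 2.2833 at [0.4392 0.269  0.1994] [-1.800e+02  1.000e-02  1.505e+01] gap 0.0855 F [-0.   0.2  0.4]
shift/.08 [0.033 0.061 1.105] turn/360 [-0.      0.      0.0001]
```

View pics/ov3.png

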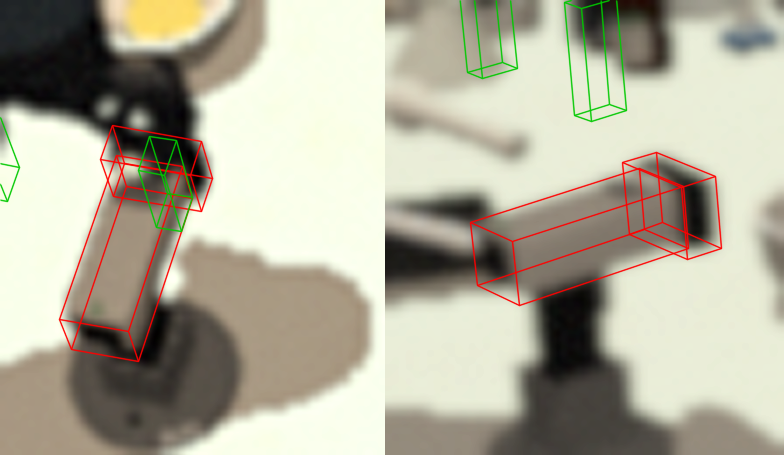

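```bash
python3 - <<'E'
from ov import *
s=manip.get_image("side");t=manip.get_image("top")
o=manip.get_obs();T=R.from_euler('xyz',o["orientation"],degrees=True)
g=lambda P:T.apply(P)+o["eef_pos"]
fing=box(-.011,.011,-.057,-.0425,-.073,-.013)+box(-.011,.011,.0425,.057,-.073,-.013)
it=[(g,fing,(0,200,0))]
A=draw(t,"top",130,110,130,190,3,it);B=draw(s,"side",130,70,130,190,3,it)
cv2.imwrite("pics/ov4.png",np.hstack([A,B]))
E
```

```text
(no output)
```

View pics/ov4.png

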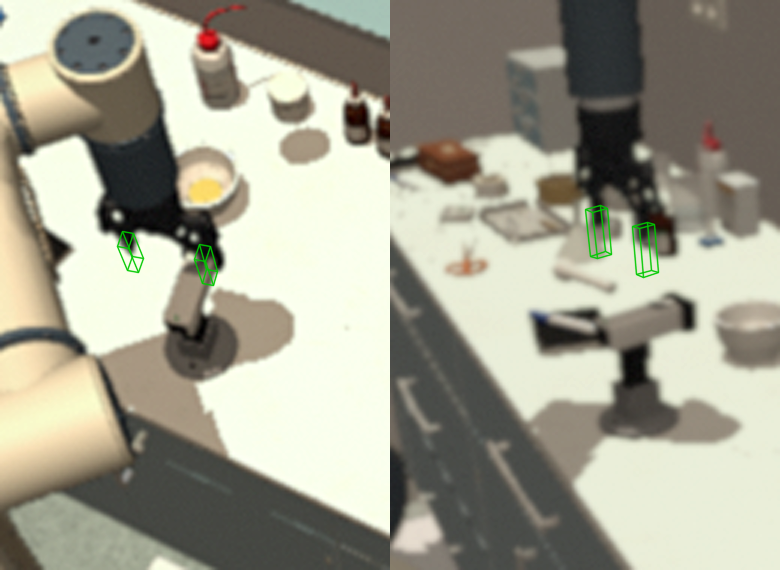

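```bash
python3 - <<'E'
from ov import *
s=manip.get_image("side");t=manip.get_image("top");A=np.load("avg.npz")
o=manip.get_obs();T=R.from_euler('xyz',o["orientation"],degrees=True)
g=lambda P:T.apply(P)+o["eef_pos"]
fing=box(-.011,.011,-.057,-.0425,-.073,-.013)+box(-.011,.011,.0425,.057,-.073,-.013)
it=[(g,fing,(0,200,0))]
dif=lambda n,i:np.clip(np.abs(i-A[n])*1.5,0,255).astype(np.uint8)
B=draw(dif("side",s),"side",180,100,55,75,7,it);D=draw(dif("top",t),"top",155,165,55,75,7,it)
cv2.imwrite("pics/ov5.png",np.hstack([D,B]))
print(proj("side",[.2339,.4972,.194]),proj("top",[.2339,.4972,.194]),o["eef_pos"])
E
```

```text
[[139.18263342 154.97398514]] [[108.31107885 220.68910907]] [0.43881724 0.26961221 0.19973201]
```

View pics/ov5.png

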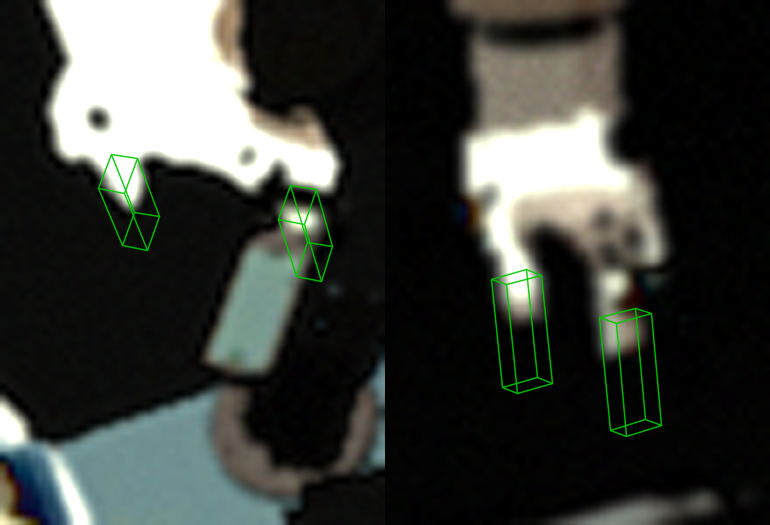

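```bash
python3 - <<'E'
from h import *
A=np.load("avg.npz")["side"];s=np.mean([manip.get_image("side").astype(float) for _ in range(4)],0)
for c in (199,200,214,215):
  print(c)
  for r in range(138,164,2): print(r,s[r,c].round().astype(int),A[r,c].round().astype(int))
d=np.abs(s-A).sum(2)
print(np.array2string(d[138:164,194:220].round().astype(int),max_line_width=200))
E
```

```text
199
138 [14 16 15] [142 156 155]
140 [13 15 16] [149 165 163]
142 [14 14 16] [119 133 134]
144 [26 30 31] [ 93 104 109]
146 [70 78 83] [ 84  94 100]
148 [ 83  94 100] [82 92 98]
150 [ 96 108 112] [ 95 107 111]
152 [104 118 121] [102 116 119]
154 [105 119 122] [104 117 121]
156 [122 137 138] [121 135 136]
158 [151 167 164] [150 165 163]
160 [153 168 166] [152 166 164]
162 [144 158 160] [142 157 158]
200
138 [24 27 29] [123 137 137]
140 [29 33 33] [146 162 160]
142 [22 24 25] [119 133 134]
144 [37 41 43] [100 110 115]
146 [74 83 88] [ 86  96 103]
148 [82 92 98] [81 91 97]
150 [102 114 117] [100 112 115]
152 [112 125 127] [110 124 125]
154 [106 120 122] [104 118 121]
156 [131 146 145] [130 144 144]
158 [152 168 165] [151 166 163]
160 [154 169 166] [152 167 165]
162 [146 161 162] [145 159 160]
214
138 [16 17 16] [45 52 53]
140 [12 12 12] [66 75 77]
142 [15 15 16] [30 36 46]
144 [17 17 18] [35 41 49]
146 [18 18 18] [70 79 84]
148 [24 26 27] [77 87 93]
150 [56 61 63] [70 78 86]
152 [103 116 114] [100 112 112]
154 [151 166 163] [149 164 161]
156 [154 170 167] [153 168 165]
158 [154 169 167]
[... 2539 characters left out ...]
   5   6   5   6   4   5   6   6   5   5   5   4   6   4]
 [  4   5   5   5   5   5   5   5   5   4   5   5   5   5   4   5   5   4   4   6   5   6   4   5   6   5]
 [  6   4   5   5   6   5   6   4   5   4   4   5   4   4   5   5   5   6   4   5   5   5   5   5   5   5]
 [  6   5   6   6   5   5   5   4   6   5   5   4   4   5   6   6   5   6   5   6   4   5   6   5   5   5]
 [  5   5   4   6   6   5   5   6   5   4   4   5   5   5   4   6   5   5   6   6   6   5   5   5   6   4]
 [  4   4   5   4   4   5   5   5   6   4   6   5   5   6   6   4   6   5   5   5   4   6   6   4   5   4]
 [  4   5   4   5   5   4   4   5   5   5   5   4   5   5   6   6   5   4   6   6   5   5   5   5   6   6]]
```

```bash
python3 - <<'E'
from h import *
np.set_printoptions(precision=4,suppress=True)
def tri(a,b):
    f=lambda X:np.r_[proj("side",X)[0]-a,proj("top",X)[0]-b]
    r=least_squares(f,[.45,.2,.2]);return r.x,r.fun
o=manip.get_obs();T=R.from_euler('xyz',o["orientation"],degrees=True)
print("expected",[T.apply([0,s*.05,-.013])+o["eef_pos"] for s in(-1,1)])
print("L",tri((199.4,145.3),(173.7,194.5)));print("R",tri((212.3,150.3),(198.2,198.1)))
print("start",manip.camera_model("side")["origin"])
# scene check: riser right-front, bottle cap, plain pot top, purple top, head back corner
A=[("cap",ps(535,103),pt(541,155)),("plain",ps(500,48),pt(461,92)),("blue",ps(632,168),pt(656,211)),("riser RF",ps(600,345),pt(680,330)),("riser RB",ps(748,315),pt(738,245)),("riser LF",ps(412,166),pt(372,157)),("pur1",ps(383,301),pt(439,301)),("disc",ps(101,280),pt(93,291)),("headback R top",ps(55,155),pt(80,272))]
for n,a,b in A: print(n,*tri(a,b))
E
```

```text
expected [array([0.426 , 0.3174, 0.2126]), array([0.4521, 0.2209, 0.2126])]
L (array([0.4226, 0.3084, 0.2505]), array([-0.6441,  0.2917,  0.4214, -0.5885]))
R (array([0.4436, 0.2152, 0.2553]), array([ 0.3665, -0.1675, -0.2539,  0.3434]))
start [-0.028  -1.2078  0.7374]
cap [ 0.6431 -0.1256  0.2587] [ 0.4392 -0.212  -0.4082  0.4347]
plain [ 0.6677 -0.0345  0.2677] [ 0.1737 -0.0838 -0.1538  0.1648]
blue [ 0.6449 -0.2406  0.2489] [-0.1612  0.0782  0.1622 -0.1665]
riser RF [ 0.5873 -0.2967  0.1595] [ 0.4288 -0.205  -0.4359  0.478 ]
riser RB [ 0.6939 -0.3107  0.1595] [ 0.3109 -0.1511 -0.3328  0.3323]
riser LF [0.6311 0.041  0.1538] [ 0.0748 -0.0354 -0.0624  0.0728]
pur1 [ 0.5429 -0.0752  0.1065] [-0.0187  0.0087  0.016  -0.0198]
disc [0.44   0.2654 0.0078] [ 0.4129 -0.1864 -0.2826  0.4106]
headback R top [0.3997 0.2291 0.1472] [ 0.4138 -0.1865 -0.2799  0.404 ]
```

play_rows --pt "0 0 0 0.03 0.06 0.25 1" --pt "0 0 0 0.03 0.06 0.5 1" --pt "0 0 0 0.03 0.06 0.75 1" --pt "0 0 0 0.03 0.06 1 1" --pt "0 0 0 0.03 0.06 1 1" --pt "0 0 0 0.03 0.06 1 1"

```text
t: 3.28
eef_pos: [0.4426, 0.2645, 0.1192]
orientation: [179.9, 0.1, 15.1]
force: [0.2, 0.3, 0.5]
finger_gap: 0.0853
```

```bash
python3 - <<'E'
from ov import *
goto([.443,.265,.111],15)
A=np.load("avg.npz")
s=np.mean([manip.get_image("side").astype(float) for _ in range(2)],0);t=np.mean([manip.get_image("top").astype(float) for _ in range(2)],0)
o=manip.get_obs();T=R.from_euler('xyz',o["orientation"],degrees=True)
g=lambda P:T.apply(P)+o["eef_pos"]
h=lambda P:R.from_euler('z',15,degrees=True).apply(P)+[.443,.265,.13]
fing=box(-.011,.011,-.057,-.0425,-.033,-.013)+box(-.011,.011,.0425,.057,-.033,-.013)
it=[(g,fing,(0,200,0)),(h,SC[:12],(0,0,255))]
u=lambda i:i.astype(np.uint8)
B=draw(u(s),"side",185,135,50,50,7,it);D=draw(u(t),"top",170,170,50,50,7,it)
d=lambda n,i:u(np.clip(np.abs(i-A[n])*1.5,0,255))
B2=draw(d("side",s),"side",185,135,50,34,7,it);D2=draw(d("top",t),"top",170,175,50,34,7,it)
cv2.imwrite("pics/ov6.png",np.vstack([np.hstack([D,B]),np.hstack([D2,B2])]))
E
```

```text
t 3.2833 at [0.4426 0.2645 0.1192] [1.7992e+02 8.0000e-02 1.5130e+01] gap 0.0853 F [0.2 0.3 0.5]
shift/.08 [ 0.007 -0.005  0.103] turn/360 [0.0002 0.0002 0.0004]
```

View pics/ov6.png

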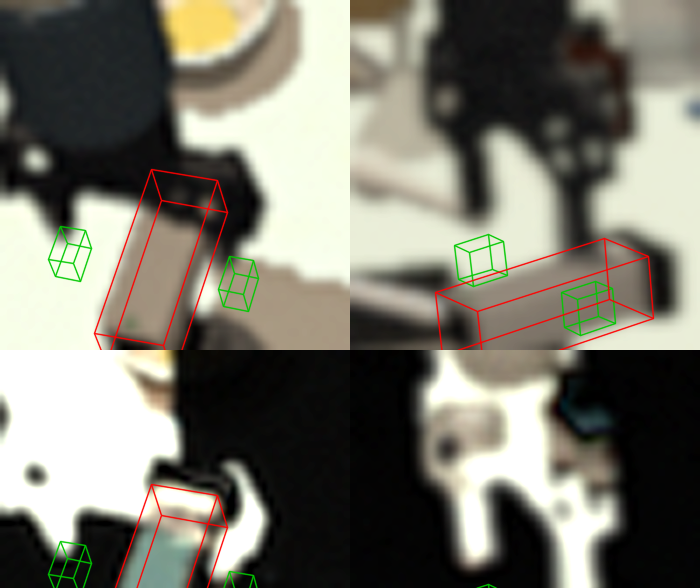

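Both pictures show the real fingertips about 40 mm higher than the TCP reading implies, and no contact force yet. I'll go down slowly, watching the force.

play_rows --pt "0 0 0 0 0 0.1 1" --pt "0 0 0 0 0 0.2 1" --pt "0 0 0 0 0 0.3 1" --pt "0 0 0 0 0 0.3 1"

```text
t: 3.82
eef_pos: [0.4416, 0.264, 0.0932]
orientation: [179.9, 0.2, 15.1]
force: [0.2, -0.9, -0.8]
finger_gap: 0.0853
```

play_rows --pt "0 0 0 0 0 0.1 1" --pt "0 0 0 0 0 0.2 1" --pt "0 0 0 0 0 0.2 1"

```text
t: 4.07
eef_pos: [0.4418, 0.2642, 0.0775]
orientation: [179.9, 0.2, 15.1]
force: [-0.2, 0.5, 0.0]
finger_gap: 0.0854
```

```bash
python3 - <<'E'
from ov import *
goto([.443,.265,.08],15)
A=np.load("avg.npz")
s=np.mean([manip.get_image("side").astype(float) for _ in range(2)],0);t=np.mean([manip.get_image("top").astype(float) for _ in range(2)],0)
o=manip.get_obs();T=R.from_euler('xyz',o["orientation"],degrees=True)
g=lambda P:T.apply(P)+o["eef_pos"]+[-.006,-.007,.04]
h=lambda P:R.from_euler('z',15,degrees=True).apply(P)+[.443,.265,.13]
fing=box(-.011,.011,-.057,-.0425,-.033,-.013)+box(-.011,.011,.0425,.057,-.033,-.013)
it=[(g,fing,(0,200,0)),(h,SC[:12],(0,0,255))]
u=lambda i:i.astype(np.uint8)
B=draw(u(s),"side",185,140,50,50,7,it);D=draw(u(t),"top",170,175,50,50,7,it)
d=lambda n,i:u(np.clip(np.abs(i-A[n])*1.5,0,255))
B2=draw(d("side",s),"side",185,145,50,34,7,it);D2=draw(d("top",t),"top",170,180,50,34,7,it)
cv2.imwrite("pics/ov7.png",np.vstack([np.hstack([D,B]),np.hstack([D2,B2])]))
E
```

```text
t 4.0667 at [0.4418 0.2642 0.0775] [1.7994e+02 1.7000e-01 1.5100e+01] gap 0.0854 F [-0.2  0.5  0. ]
shift/.08 [ 0.017 -0.006 -0.032] turn/360 [0.0002 0.0005 0.0003]
```

View pics/ov7.png

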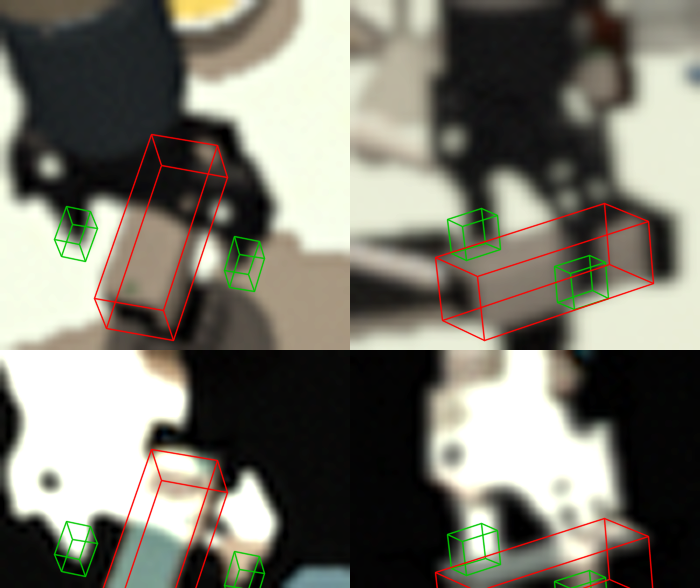

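The fingers now straddle the head in both views (top panel tips near (75,235) and (245,265), head mid ≈157), with no contact force. I'll go down 5 mm more and grip.

play_rows --pt "0 0 0 0.01 0 0.06 1" --pt "0 0 0 0.01 0 0.06 1" --pt "0 0 0 0.01 0 0.06 -1" --pt "0 0 0 0.01 0 0.06 -1" --pt "0 0 0 0.01 0 0.06 -1" --pt "0 0 0 0.01 0 0.06 -1" --pt "0 0 0 0.01 0 0.06 -1" --pt "0 0 0 0.01 0 0.06 -1" --pt "0 0 0 0.01 0 0.06 -1" --pt "0 0 0 0.01 0 0.06 -1" --force 50

```text
t: 5.1
eef_pos: [0.4439, 0.2655, 0.075]
orientation: [-180.0, -0.0, 15.1]
force: [-0.4, 1.2, 1.7]
finger_gap: 0.0397
```

play_rows --pt "0 0 0 0 0 0 -1" --pt "0 0 0 0 0 0 -1" --pt "0 0 0 0 0 0 -1" --pt "0 0 0 0 0 0 -1"

```text
t: 5.43
eef_pos: [0.4439, 0.2654, 0.075]
orientation: [-180.0, -0.0, 15.1]
force: [-0.1, 1.6, 3.4]
finger_gap: 0.0397
```

The gap of 39.7 mm shows the head is held. Now a straight lift.

play_rows --pt "0 0 0 0 0 -0.08 -1" --pt "0 0 0 0 0 -0.16 -1" --pt "0 0 0 0 0 -0.28 -1" --pt "0 0 0 0 0 -0.4 -1" --pt "0 0 0 0 0 -0.52 -1" --pt "0 0 0 0 0 -0.64 -1" --pt "0 0 0 0 0 -0.76 -1" --pt "0 0 0 0 0 -0.88 -1" --pt "0 0 0 0 0 -0.95 -1" --pt "0 0 0 0 0 -0.95 -1" --pt "0 0 0 0 0 -0.95 -1"

```text
t: 6.35
eef_pos: [0.4436, 0.2653, 0.1508]
orientation: [-180.0, -0.0, 15.1]
force: [-0.6, 0.2, -3.1]
finger_gap: 0.0394
```

```bash
python3 - <<'E'
from h import *
goto([.443,.265,.15],15)
A=np.load("avg.npz")
for n in("side","top"):
    i=np.mean([manip.get_image(n).astype(float) for _ in range(2)],0);np.save(n+"_l.npy",i)
# render-match: find scanner head pose by wireframe silhouette brightness is overkill; print white-head mask extents
from cv2 import inRange
E
```

```text
t 6.35 at [0.4436 0.2653 0.1508] [-1.7998e+02 -1.0000e-02  1.5120e+01] gap 0.0394 F [-0.6  0.2 -3.1]
shift/.08 [-0.008  0.001  0.01 ] turn/360 [-0.0001 -0.      0.0003]
```

```bash
python3 - <<'E'
from h import *
np.set_printoptions(precision=4,suppress=True)
O=[("side",312.0,191.5),("side",310.8,172.),("top",303.95,205.),("top",303.3,198.),("top",303.1,192.5)]
def f(q):
    r=[]
    for (n,u,v),z in zip(O,q[2:]): r+=list(proj(n,[q[0],q[1],z])[0]-[u,v])
    return r
r=least_squares(f,[.644,-.13,.19,.25,.19,.22,.25]);print(r.x,np.array(r.fun).reshape(-1,2))
hx,hy=.055,.17
ob=[("top",(-hx,hy,.16),pt(372,157)),("top",(hx,-hy,.16),pt(738,245)),("top",(-hx,-hy,.16),pt(680,330)),
("side",(-hx,hy,.16),ps(412,166)),("side",(-hx,-hy,.16),ps(600,345)),("side",(hx,-hy,.16),ps(748,315))]
q,rr=fit(ob,[.6,-.1,0]);print("riser",q[:2],np.degrees(q[2]),rr)
bx=r.x[:2]
# head point and state target for a few label yaws
for yaw in (-8,-4):
    d=np.array([np.cos(np.radians(yaw)),np.sin(np.radians(yaw))]);print(yaw,"head target",bx-.183*d)
E
```

```text
[ 0.6391 -0.1312  0.1818  0.2475  0.1714  0.2242  0.2641] [[-0.6824 -0.0054]
 [ 0.6686  0.0051]
 [-1.1213 -0.1062]
 [ 0.1798  0.017 ]
 [ 0.8939  0.0846]]
riser [ 0.6617 -0.1362] -7.291553659529803 [[-0.0253 -0.1241]
 [ 0.0211  0.2229]
 [-0.3268  0.9063]
 [-0.3486 -1.4004]
 [ 0.1318 -0.059 ]
 [ 0.7688 -0.2294]]
-8 head target [ 0.4579 -0.1057]
-4 head target [ 0.4565 -0.1184]
```

play_rows --pt "0 0 0.002 -0.03 0.1 0 -1" --pt "0 0 0.004 -0.07 0.25 0 -1" --pt "0 0 0.006 -0.11 0.4 0 -1" --pt "0 0 0.008 -0.15 0.55 0 -1" --pt "0 0 0.01 -0.19 0.7 0 -1" --pt "0 0 0.012 -0.23 0.85 0 -1" --pt "0 0 0.012 -0.27 1 0 -1"

```text
t: 7.13
eef_pos: [0.4436, 0.1807, 0.1508]
orientation: [-180.0, -0.0, 10.7]
force: [0.6, -1.5, -2.5]
finger_gap: 0.0395
```

play_rows --pt "0 0 0.002 -0.03 0.15 0 -1" --pt "0 0 0.004 -0.06 0.3 0 -1" --pt "0 0 0.006 -0.09 0.45 0 -1" --pt "0 0 0.008 -0.12 0.6 0 -1" --pt "0 0 0.01 -0.15 0.75 0 -1" --pt "0 0 0.012 -0.18 0.9 0 -1" --pt "0 0 0.012 -0.2 1 0 -1"

```text
t: 7.72
eef_pos: [0.4428, 0.0992, 0.1507]
orientation: [180.0, 0.0, 6.4]
force: [-0.6, 0.5, -2.1]
finger_gap: 0.0395
```

play_rows --pt "0 0 0.002 -0.01 0.15 0 -1" --pt "0 0 0.004 -0.02 0.3 0 -1" --pt "0 0 0.006 -0.03 0.45 0 -1" --pt "0 0 0.008 -0.04 0.6 0 -1" --pt "0 0 0.01 -0.05 0.75 0 -1" --pt "0 0 0.012 -0.06 0.9 0 -1" --pt "0 0 0.012 -0.06 1 0 -1"

```text
t: 8.3
eef_pos: [0.4471, 0.0193, 0.1507]
orientation: [180.0, 0.0, 2.1]
force: [0.4, -0.8, -2.1]
finger_gap: 0.0394
```

```bash
python3 -c "
from h import *
goto([.460,-.110,.145],-6)"
```

```text
t 8.3 at [0.4471 0.0193 0.1507] [1.7999e+02 1.0000e-02 2.0900e+00] gap 0.0394 F [ 0.4 -0.8 -2.1]
shift/.08 [0.102 1.622 0.071] turn/360 [0.     0.     0.0225]
```

play_rows --pt "0 0 0.002 0 0.15 0 -1" --pt "0 0 0.004 0 0.3 0 -1" --pt "0 0 0.006 0 0.45 0 -1" --pt "0 0 0.008 0 0.6 0 -1" --pt "0 0 0.01 0.01 0.75 0 -1" --pt "0 0 0.012 0.02 0.85 0 -1" --pt "0 0 0.012 0.02 0.95 0 -1"

```text
t: 8.88
eef_pos: [0.4518, -0.0559, 0.1506]
orientation: [-180.0, -0.0, -2.2]
force: [-0.3, -0.2, -3.1]
finger_gap: 0.0398
```

play_rows --pt "0 0 0.002 0 0.12 0 -1" --pt "0 0 0.004 0 0.24 0 -1" --pt "0 0 0.006 0 0.36 0 -1" --pt "0 0 0.008 0 0.48 0 -1" --pt "0 0 0.01 0 0.58 0 -1" --pt "0 0 0.0105 0 0.65 0 -1" --pt "0 0 0.0105 0 0.66 0 -1" --pt "0 0 0.0105 0 0.66 0 -1" --pt "0 0 0.0105 0 0.66 0 -1" --pt "0 0 0.0105 0 0.66 0 -1"

```text
t: 9.72
eef_pos: [0.4497, -0.1077, 0.1507]
orientation: [-180.0, -0.0, -5.9]
force: [-0.0, 0.6, -2.6]
finger_gap: 0.0395
```

```bash
python3 - <<'E'
from ov import *
goto([.460,-.110,.134],-6)
o=manip.get_obs()
I={n:np.mean([manip.get_image(n).astype(float) for _ in range(4)],0) for n in("side","top")}
np.savez("end.npz",**I)
A=np.load("avg.npz")
# predicted head pose, and search of best-fit offset: model silhouette edges vs image gradient
yaw=o["orientation"][2];p0=o["eef_pos"]+[-.001,0,.055]
pts=[];
def samp(segs,n=15):
    return np.concatenate([np.linspace(a,b,n) for a,b in segs])
T=box(-.048,.050,-.02,.02,-.018,.018)
# bright-face test: side camera sees right face (y=-.02) and top; white head area mask
for n in I:
    g=I[n].mean(2);d=np.abs(I[n]-A[n]).sum(2)
    c=proj(n,p0)[0].round().astype(int);print(n,"pred head px",proj(n,p0),"window",proj(n,p0+R.from_euler('z',yaw,degrees=True).apply([.079,0,0])))
    u,v=c;print("rows",v-14,"cols",u-22)
    print(np.array2string(g[v-14:v+16,u-22:u+34].round().astype(int),max_line_width=400,threshold=5000))
E
```

```text
t 9.7167 at [ 0.4497 -0.1077  0.1507] [-179.99   -0.     -5.92] gap 0.0395 F [-0.   0.6 -2.6]
shift/.08 [0.131 0.016 0.208] turn/360 [-0.     -0.      0.0002]
side pred head px [[252.81785435 194.64750409]] window [[277.37953773 190.17341005]]
rows 181 cols 231
[[167 167 167 167 167 166 160 143 113  87  79  78  74  62  44  26  15  13  14  15  15  16  13  14  14  14  19  23  24  23  33  76 124 153 164 166 166 164 161 156 154 152 151 152 156 161 165 166 167 166 161 149 139 141 149 152]
 [166 167 166 166 166 166 162 149 122  95  81  79  78  71  56  34  18  16  17  17  17  17  15  14  12  14  16  19  21  20  33  80 128 156 164 165 164 159 147 132 121 115 111 115 128 146 158 165 166 166 159 142 127 136 149 156]
 [166 166 166 166 166 166 164 156 137 109  87  80  80  75  62  40  20  14  16  16  18  18  14  14  12  12  14  16  15  17  36  81 128 155 162 162 159 148 125  94  73  63  57  63  87 119 144 159 165 166 159 139 118 124 141 153]
 [166 166 166 166 166 166 165 161 150 126  99  82  79  77  65  46  28  18  16  15  16  17  16  13  13  13  13  14  14  15  32  73 117 142 148 147 142 131 105
[... 12185 characters left out ...]
4 120 164 178 178]
 [108 108 108 108 108 108 108 108 107 108 107 108 107 108 110 104  63  17   6  20  24  12   6   2   6  36  76 103 109 109 108 108 108 108 108 108 108 108 109 108 109 109 109 108 108 108 108 108 107 108 107 104 120 165 178 178]
 [108 108 107 108 108 108 108 108 108 107 107 107 108 108 110 103  60  15   1   2   2   2   3   3  22  63  97 110 110 109 108 108 109 108 108 108 108 109 108 108 109 108 109 108 108 108 108 108 108 107 107 105 119 162 177 178]
 [108 108 108 108 108 108 107 107 107 107 107 107 107 107 109 104  70  35  17   8   3   4   2  14  47  86 106 110 109 109 108 109 108 108 108 108 108 108 108 108 108 108 108 108 108 108 107 108 108 108 107 105 118 160 177 176]]
```

```bash
python3 - <<'E'
from h import *
np.set_printoptions(precision=2,suppress=True)
p0=np.array([.4487,-.1077,.2057])
M=[((.078,-.027,0),(280.0,None)),((-.048,.02,0),(236.9,None)),((-.048,-.02,0),(239.7,None)),((.078,-.027,-.021),(None,198.4)),((.078,-.027,.021),(None,186.5))]
for P,ob in M: print(P,proj("side",R.from_euler('z',-5.9,degrees=True).apply(P)+p0)[0],ob)
E
```

```text
(0.078, -0.027, 0) [280.41 193.48] (280.0, None)
(-0.048, 0.02, 0) [235.48 194.94] (236.9, None)
(-0.048, -0.02, 0) [239.45 200.03] (239.7, None)
(0.078, -0.027, -0.021) [280.57 199.85] (None, 198.4)
(0.078, -0.027, 0.021) [280.25 187.03] (None, 186.5)
```

play_rows --pt "0 0 0 0.04 0 0.07 -1" --pt "0 0 0 0.08 0 0.14 -1" --pt "0 0 0 0.12 0 0.2 -1" --pt "0 0 0 0.12 0 0.2 -1" --pt "0 0 0 0.12 0 0.2 -1" --pt "0 0 0 0.12 0 0.2 -1"

```text
t: 10.62
eef_pos: [0.4592, -0.1091, 0.1346]
orientation: [180.0, 0.0, -5.9]
force: [0.1, 0.4, -3.3]
finger_gap: 0.0395
```

```bash
python3 - <<'E'
from ov import *
goto([.460,-.110,.134],-6)
o=manip.get_obs();yaw=o["orientation"][2];p0=o["eef_pos"]+[-.001,0,.055]
I={n:np.mean([manip.get_image(n).astype(float) for _ in range(4)],0).astype(np.uint8) for n in("side","top")}
h=lambda P:R.from_euler('z',yaw,degrees=True).apply(P)+p0
b=lambda P:P+[.642,-.129,.16]
L=[((-.08-.024,0,.029),(-.024,0,.029))]
l=lambda P:R.from_euler('z',-6,degrees=True).apply(P)+[.642,-.129,.16]
it=[(h,SC,(0,0,255)),(b,circ(.024,.029)+circ(.024,0),(0,200,0)),(l,L,(255,0,255))]
A=draw(I["top"],"top",258,180,58,85,6.8,it);B=draw(I["side"],"side",230,150,98,75,4,it)
B=cv2.resize(draw(I["side"],"side",230,165,98,50,4,it),None,fx=1,fy=1)
H=578
pad=lambda i:cv2.copyMakeBorder(i,0,H-i.shape[0],0,0,cv2.BORDER_CONSTANT)
cv2.imwrite("pics/last.png",np.hstack([pad(A),pad(B)]));print(A.shape,B.shape)
E
```

```text
t 10.6167 at [ 0.4592 -0.1091  0.1346] [ 1.7999e+02  1.0000e-02 -5.9400e+00] gap 0.0395 F [ 0.1  0.4 -3.3]
shift/.08 [0.011 0.011 0.008] turn/360 [0.     0.     0.0002]
(578, 394, 3) (200, 392, 3)
```

View pics/last.png

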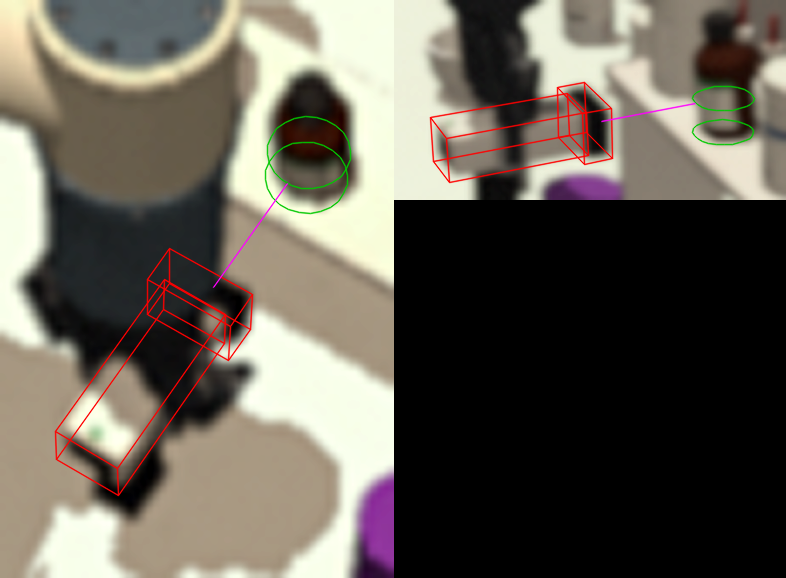

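The overlay matches the held scanner within about a pixel in both views. It is level, with its axis running to the label. The bottle sits about 2–3 mm farther than I assumed, so I'll trim that out and settle.

play_rows --pt "0 0 0 0.03 0.01 0 -1" --pt "0 0 0 0.06 0.02 0 -1" --pt "0 0 0 0.06 0.02 0 -1" --pt "0 0 0 0.06 0.02 0 -1" --pt "0 0 0 0.06 0.02 0 -1" --pt "0 0 0 0.06 0.02 0 -1" --pt "0 0 0 0.06 0.02 0 -1"

```text
t: 11.6
eef_pos: [0.4638, -0.111, 0.1347]
orientation: [180.0, 0.0, -5.9]
force: [-0.3, -0.1, -2.3]
finger_gap: 0.0392
```

```bash
python3 - <<'E'
from h import *
goto([.4628,-.1107,.134],-6)
A=np.load("avg.npz")
# undisturbed check: image change around the bottle and pots (side view)
i=np.mean([manip.get_image("side").astype(float) for _ in range(3)],0)
print("side change, bottle/pots:",np.abs(i-A["side"]).mean(2)[150:212,288:346].max())
manip.hand_in()
E
```

```text
t 11.6 at [ 0.4638 -0.111   0.1347] [180.     0.    -5.94] gap 0.0392 F [-0.3 -0.1 -2.3]
shift/.08 [-0.012 -0.003  0.008] turn/360 [0.     0.     0.0002]
side change, bottle/pots: 6.263888888888886
the job is handed in; nothing more can be done
```

I lifted the scanner straight up out of its cradle and carried it around to the riser. I handed in at about 11.6 s, with it held level in front of the amber bottle's label. By my estimates the window is about 8 cm from the label and at the label's mid-height.

**Last checks:**
- **Grip:** the finger gap was 39 mm on the 40 mm head. The force reading was about the scanner's own weight, and the arm was steady.
- **Aim:** before a final trim of about 5 mm, the overlay matched the scanner within about a pixel in both views. I did not redo the overlay after the trim.
- **Bottle and pots:** the side picture showed almost no change around them (at most about 6 grey levels), so they look undisturbed. I did not check the mortar, jar or label roll, but the path stayed well away from where I measured the mortar.

**What disagreed or stayed uncertain:**
- **Finger height:** the cameras put the open fingertips about 40 mm higher than the reported tool pose implied. I trusted the cameras for the grasp depth, and the grip confirmed it.
- **Label direction:** I could see only one edge of the label, so its yaw is partly assumed. I used about -6°, close to the riser's measured -7°.
- **Bottle position:** my separate estimates of the bottle's position differed by a few millimetres.

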